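# Find the weak money clip on the jeweller's bench

## Task

One of the three money-clip blanks in the holding jig has a leaf rolled too thin, which cannot be seen: find it by pressing the leaves gently by the thumb stud, right down to the stop, and feeling which one pushes back clearly less. Then swing that clip's hold-down clear of it, lift the clip out and lay it in the white scrap tray; leave the other two clips held in the jig and the things lying around where they are.

Things in the scene. Friction and masses are not known exactly. Their poses are not given: they have to be found in the camera images.
- jig: Holding jig screwed to the bench: dark steel base 150 x 280 x 10 mm with three narrow dark hardwood rests (14 mm wide, tops 34 mm above the bench), 85 mm apart, a money-clip blank on each, and three hold-downs with red knobs. Origin on the bench under the middle rest's centre; x runs along the rests from the clips' free ends to their hold-downs, y to the left rest.
- rest_left (a point): Centre of the left (+y of the jig) rest's top, 34 mm above the bench; axes as the jig's. Here lies the underside centre of this rest's clip: a silver plate 64 (x) x 24 x 3 mm that overhangs the rest by 5 mm on both long sides, and above it a thin brass leaf 16 mm wide, joined to the plate at the +x end by a block 20 mm wide, 11 mm high over the rest, and standing open at its -x end.
- rest_middle (a point): Centre of the middle rest's top, 34 mm above the bench; axes as the jig's. Here lies the underside centre of this rest's clip: a silver plate 64 (x) x 24 x 3 mm that overhangs the rest by 5 mm on both long sides, and above it a thin brass leaf 16 mm wide, joined to the plate at the +x end by a block 20 mm wide, 11 mm high over the rest, and standing open at its -x end.
- rest_right (a point): Centre of the right (-y of the jig) rest's top, 34 mm above the bench; axes as the jig's. Here lies the underside centre of this rest's clip: a silver plate 64 (x) x 24 x 3 mm that overhangs the rest by 5 mm on both long sides, and above it a thin brass leaf 16 mm wide, joined to the plate at the +x end by a block 20 mm wide, 11 mm high over the rest, and standing open at its -x end.
- stud_left (a point): Where the copper stud (9 mm dome) on the free end of the left (+y of the jig) clip's leaf has its top at the start: 18 mm from the rest's centre along -x, 17 mm above the rest. The leaf is a spring: pushed down by 5 to 9 mm (fitted by hand, no two alike) the stud's foot meets its stop, the plate. There the two good leaves push back with about 11 N, the weak one with 5 N. Over 20 N creases a leaf.
- stud_middle (a point): Where the copper stud (9 mm dome) on the free end of the middle clip's leaf has its top at the start: 18 mm from the rest's centre along -x, 17 mm above the rest. The leaf is a spring: pushed down by 5 to 9 mm (fitted by hand, no two alike) the stud's foot meets its stop, the plate. There the two good leaves push back with about 11 N, the weak one with 5 N. Over 20 N creases a leaf.
- stud_right (a point): Where the copper stud (9 mm dome) on the free end of the right (-y of the jig) clip's leaf has its top at the start: 18 mm from the rest's centre along -x, 17 mm above the rest. The leaf is a spring: pushed down by 5 to 9 mm (fitted by hand, no two alike) the stud's foot meets its stop, the plate. There the two good leaves push back with about 11 N, the weak one with 5 N. Over 20 N creases a leaf.
- button_left (a joint): Left hold-down: flat steel bar, top 51 mm above the bench, on a vertical pivot 45 mm from the rest's centre along +x. At 0 its nose lies over the clip's fixed end and keeps it in. It turns against friction (0.04 N m), anticlockwise from above, the knob going to the jig's +y, to a stop at 1.6 rad; clear of the clip from 1.25 rad. It stays where it is left.
- knob_left (a point): Middle of the upright red knob (12 mm diameter, 24 mm high, this point 63 mm above the bench) on the tail of the left (+y of the jig) hold-down, 32 mm from its pivot (along the jig's +x when closed).
- button_middle (a joint): Middle hold-down: flat steel bar, top 51 mm above the bench, on a vertical pivot 45 mm from the rest's centre along +x. At 0 its nose lies over the clip's fixed end and keeps it in. It turns against friction (0.04 N m), anticlockwise from above, the knob going to the jig's +y, to a stop at 1.6 rad; clear of the clip from 1.25 rad. It stays where it is left.
- knob_middle (a point): Middle of the upright red knob (12 mm diameter, 24 mm high, this point 63 mm above the bench) on the tail of the middle hold-down, 32 mm from its pivot (along the jig's +x when closed).
- button_right (a joint): Right hold-down: flat steel bar, top 51 mm above the bench, on a vertical pivot 45 mm from the rest's centre along +x. At 0 its nose lies over the clip's fixed end and keeps it in. It turns against friction (0.04 N m), anticlockwise from above, the knob going to the jig's +y, to a stop at 1.6 rad; clear of the clip from 1.25 rad. It stays where it is left.
- knob_right (a point): Middle of the upright red knob (12 mm diameter, 24 mm high, this point 63 mm above the bench) on the tail of the right (-y of the jig) hold-down, 32 mm from its pivot (along the jig's +x when closed).
- tray: White scrap tray, 150 (x) x 130 (y) x 20 mm, walls and floor 4 mm, fixed on the bench to one side of the jig, the left or the right; origin at the centre of its underside.
- doming_block: Bystander: steel doming block, a 50 mm cube, loose; origin at the centre of its underside.
- flux_jar: Bystander: jar 48 mm across, 60 mm high, black lid, loose; origin at the centre of its underside.
- hammer: Bystander: bench hammer 260 mm long lying on the bench beyond the jig, loose; origin near its middle, handle to its -x.
Not all that is in view belongs to the job. Of the things shaped like the tray, the white one is meant.

How it is judged:
By the outcome, as a careful person would: the job done as asked, in the order asked, and still so for the second after the job is handed in, with the robot touching nothing.
It also fails if it takes over 69 s, if anything falls off the work surface, if the arm or the gripper's body presses on something with over 40 N, if the wrist force passes 120 N, or if a joint passes its speed limit or range.

## Robot

A 6-joint arm with a two-finger parallel gripper is mounted at the origin on the work surface. World frame = base frame: x ahead of the robot, y to its left, z up, the work surface at z = 0. Lengths are in mm, angles in degrees, forces in N, time in s.
With the tool pointing down it reaches from about 250 to 725 mm from the base axis. Payload 4 kg.
Tool frame: the origin (TCP) lies at the very end of the fingers, on their centre line; the grasp point (between the pads) lies 19 mm behind it; z points along the fingers, y is the line along which they close (so a half turn about z gives the same grasp; the last joint's range is limited). The gripper opens to 85 mm and grips with 20 to 120 N. Pads are 22 mm wide; open, the fingers measure 114 mm over their backs; the gripper's body (76 mm by 85 mm) begins 54 mm behind the grasp point. The pads swing forward as they close: fully open they stand 13 mm farther back than shut.
Start: joints at [-71.677, 13.785, 0.286, 76.501, 0, 90], TCP at [157.186, -474.649, 231.306] pointing down, gripper open.
Joint ranges: [-155.79, 155.79], [-60.16, 107.12], [-62.33, 73.08], [-114, 123.19], [-81.49, 82.49], [-180, 180]. Speed limits (degrees/s): [159.86, 159.86, 180, 180, 180, 180].

## Interface

Orientations are given as a 3x3 rotation matrix whose columns are the frame's x, y, z axes.
In Python, from station import sensors, cams, ctrl, search_frame, cut_out gives the robot as it stands. The module is installed in compiled form; this text tells all that it offers.
- The arm moves only by the shell command python3 -m crank 'ROWS'. ROWS is text: rows parted by semicolons, each of 7 numbers parted by spaces: the shift along the tool's x, y, z in cm, then the turn, a rotation vector about the tool's x, y, z in rad, then the gripper's target within -1 to 1 (fully open at 1, half-way at 0, shut at -1). In form: dx dy dz rx ry rz grip; .... A call has 1 to 10 rows; each row is the pose to reach, as a shift and turn from the pose commanded when the call began, along the tool's axes at that moment; what a row does not reach only later rows make up. A row lasts 1/8 s, in which the tool goes at most 62.5 mm and 10.7 degrees, less where a joint would pass 70% of its speed; a pose out of reach is approached as far as the arm can. A call with a gripper value outside its range is refused whole. The fingers move at their own pace and stop on an object; the grip force is fixed at half the most. Time passes only in rows, so rows that repeat a pose let the fingers close. It gives the time, the measured TCP pose, the force, the opening and the grip force at its end, in the units of the state.
- sensors.observe(): the state, without advancing time (a new reading comes with each control period).
- cams.read_camera(name): name is "scene" or "top" or "wrist"; returns a dict with "color" (420x560x3 uint8, red, green, blue), "range_z" (420x560 float32, mm along the optical axis (not along the pixel's ray), 0 where there is no reading), "fx", "fy", "cx", "cy" (pixels), "pose" (4x4, takes a point from camera to world coordinates). Camera axes: x right, y down, z forward; pixel columns grow to the right and rows downward; lengths in mm; the calibration is good to about 2 mm. The wrist camera is an equidistant fisheye: a pixel r from the principal point sees the ray r / f radians off the axis. A picture is of the moment at which its call begins.
- ctrl.finish_job(): hands the job in; it is judged then, once.
Trained networks look in a picture, given as the dict that the camera call returned (one of the last four; its "shot" number tells which), for a name from the list of things; names that differ only in an ending like _2 or _b are one class to them, and where a whole thing is asked for, a point or a joint stands for the part that bears it (a point fixed in the world has none). Each returns a list of dicts, best first, with "p" (0 to 1); they miss things now and then, are a little off and sometimes report something else, mostly with a low value. They report only what shows in the picture. A call takes as long as a camera call. They do not tell look-alikes from the thing itself.
- search_frame(picture, target): "bbox" ([centre column, centre row, width, height] in pixels, round what is visible of it).
- cut_out(picture, target): "mask" (420x560 bool, what is visible of it) and "bbox" ([centre column, centre row, width, height] in pixels, round what is visible of it).
The state is a dict: "time": time; "joint_positions": joint angles; "qvel": joint speeds; "joint_efforts": joint torques, N m; "eef_pos": TCP position; "tool_rot": TCP orientation; "wrist_force": force on the tool from outside, world axes, zero at the start; "wrist_torque": the same for the moment, N m; "opening": finger opening in mm; "grasp_force": force on a finger pad.
Only numpy, scipy, OpenCV 4.12 (cv2) and the standard library are available. Lean on these libraries where they do the work, as an engineer would, in place of code of your own. Each camera call takes 0.05 s, during which the arm holds its last target. There are 200 camera calls.

## Working session

There is one attempt and no reset: what is moved stays moved. The work goes in short steps, Python scripts to look and compute and a shell command to move; the robot and the scene stay as the last step left them, time stands still between calls to the robot, and variables do not carry over. Pictures are saved under pics/ and viewed, at most 10 in all, crops included, and the job is handed in when it is done.

```bash
mkdir -p pics; cat > h.py <<'E'
import numpy as np, cv2
from station import sensors, cams, ctrl, search_frame, cut_out
def shot(n,f=None):
    p=cams.read_camera(n)
    if f: cv2.imwrite('pics/'+f,p['color'][:,:,::-1])
    return p
def px2w(p,u,v,z=None):
    # pinhole; z given: intersect plane of world height, else use depth
    r=np.array([(u-p['cx'])/p['fx'],(v-p['cy'])/p['fy'],1.]);T=p['pose']
    if z is None: d=p['range_z'][int(round(v)),int(round(u))]
    else: d=(z-T[2,3])/(T[:3,:3]@r)[2]
    return T[:3,:3]@(r*d)+T[:3,3]
E
python3 - <<'E'
from h import *
t=shot('top','top1.png');s=shot('scene','scene1.png')
st=sensors.observe();print(st['time'],st['eef_pos'],st['tool_rot'],st['wrist_force'])
for n in ['jig','tray','knob_left','stud_left','rest_left','doming_block','flux_jar','hammer']:
    for nm,p in (('top',t),('scene',s)):
        try: print(n,nm,[(np.round(d['bbox']).astype(int).tolist(),round(d['p'],2)) for d in search_frame(p,n)][:5])
        except Exception as e: print(n,nm,e)
E
```

```text
0.1 [ 156.9778666  -474.11517841  230.50615453] [[ 9.49314043e-01  3.14328628e-01 -6.00853076e-04]
 [ 3.14329202e-01 -9.49312371e-01  1.78174112e-03]
 [-1.03450189e-05 -1.88029753e-03 -9.99998232e-01]] [-0.26146075  0.36892586 -0.0921961 ]
jig top [([249, 199, 110, 57], 0.57), ([359, 240, 57, 61], 0.46)]
jig scene [([318, 248, 111, 66], 0.91)]
tray top [([360, 240, 59, 58], 0.92), ([360, 160, 59, 63], 0.89), ([176, 283, 60, 64], 0.77), ([444, 247, 56, 59], 0.62), ([386, 328, 57, 69], 0.6)]
tray scene [([243, 155, 61, 40], 0.95), ([234, 196, 61, 44], 0.94), ([173, 177, 60, 40], 0.87), ([398, 207, 50, 41], 0.7), ([317, 246, 113, 64], 0.58)]
knob_left top [([247, 183, 4, 29], 0.53)]
knob_left scene []
stud_left top [([250, 199, 111, 59], 0.93)]
stud_left scene [([348, 250, 11, 15], 0.73), ([316, 246, 115, 70], 0.68)]
rest_left top [([249, 199, 112, 66], 0.85)]
rest_left scene [([317, 249, 117, 64], 0.88), ([368, 324, 22, 32], 0.36)]
doming_block top [([132, 224, 29, 27], 0.59)]
doming_block scene [([437, 246, 27, 32], 0.92)]
flux_jar top [([183, 114, 19, 25], 0.81)]
flux_jar scene [([366, 322, 21, 32], 0.88), ([317, 247, 117, 63], 0.31)]
hammer top [([326, 99, 97, 34], 0.62)]
hammer scene [([208, 306, 105, 54], 0.78)]
```

View pics/top1.png

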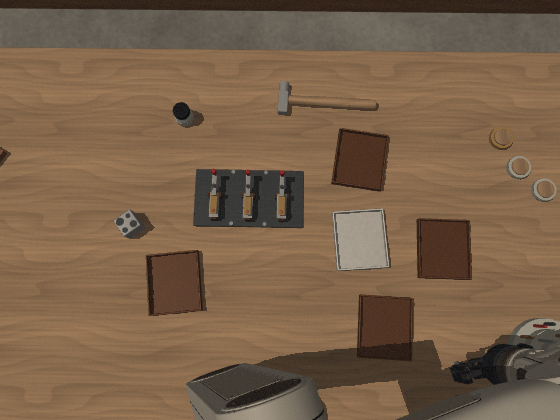

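View pics/scene1.png

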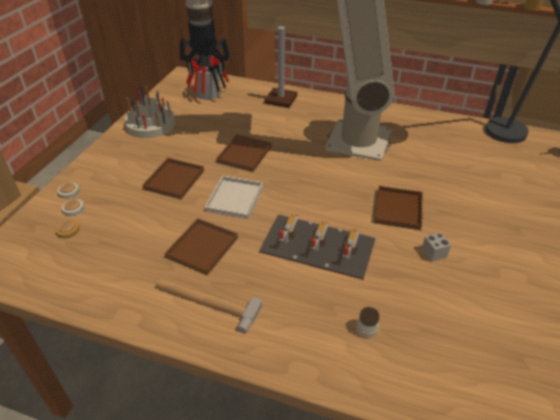

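Top view: the jig is at (249,198), with knobs (red) at (214,171), (248,172), (282,172) and clips below them at (214,203), (248,204), (282,205). Tray candidates are white (361,239), and brown (361,159), (444,248), (385,327), (176,283). The white one at (361,239) fits the description. The jar is at (184,114), the block at (128,222) and the hammer at (326,101).

```bash
python3 - <<'E'
from h import *
p=shot('top');c=p['color'].astype(int)
T=p['pose'];print(np.round(T,3).tolist(),p['fx'])
h=cv2.cvtColor(p['color'],cv2.COLOR_RGB2HSV)
def blobs(m,amin):
    n,l,s,ce=cv2.connectedComponentsWithStats(m.astype(np.uint8))
    return [(ce[i],s[i,4]) for i in range(1,n) if s[i,4]>=amin]
roi=np.zeros(h.shape[:2],bool);roi[160:235,190:310]=1
red=roi&(((h[...,0]<6)|(h[...,0]>174))&(h[...,1]>150)&(h[...,2]>90))
for ce,a in blobs(red,3): print('red',ce.round(1),a,px2w(p,*ce,z=72).round(1))
br=roi&(h[...,0]>8)&(h[...,0]<25)&(h[...,1]>110)&(h[...,2]>140)
for ce,a in blobs(br,10): print('brass',ce.round(1),a,px2w(p,*ce,z=46).round(1))
dark=np.zeros_like(roi);dark[160:240,185:315]=(h[160:240,185:315,2]<80)
m=cv2.morphologyEx(dark.astype(np.uint8),cv2.MORPH_CLOSE,np.ones((25,25)));m=cv2.morphologyEx(m,cv2.MORPH_OPEN,np.ones((9,9)))
r=cv2.minAreaRect(np.argwhere(m)[:,::-1].astype(np.float32))
print('jig',r,px2w(p,*r[0],z=10).round(1),[px2w(p,*q,z=10).round(0).tolist() for q in cv2.boxPoints(r)])
w=np.zeros_like(roi);w[195:285,320:400]=((h[...,1]<50)&(h[...,2]>130))[195:285,320:400]
r=cv2.minAreaRect(np.argwhere(w)[:,::-1].astype(np.float32))
print('tray',r,px2w(p,*r[0],z=15).round(1),[px2w(p,*q,z=20).round(0).tolist() for q in cv2.boxPoints(r)])
crop=p['color'][155:285,185:405,::-1];cv2.imwrite('pics/crop1.png',cv2.resize(crop,None,fx=3.6,fy=3.6,interpolation=cv2.INTER_CUBIC))
E
```

```text
[[0.01, -0.98, 0.197, 250.441], [-1.0, -0.01, -0.0, -89.958], [0.002, -0.197, -0.98, 1269.162], [0.0, 0.0, 0.0, 1.0]] 500.53188154260863
red [212.9 170.5] 15 [582.8  90.4  72. ]
red [247.4 171.4] 15 [581.3   4.8  72. ]
red [281.5 171.7] 14 [581.3 -79.6  72. ]
brass [252.7 164.5] 567 [606.8  -6.2  46. ]
brass [301.7 162.4] 62 [ 613.6 -130.3   46. ]
brass [196.9 166.6] 22 [599.7 135.1  46. ]
brass [306.7 171. ] 26 [ 591.  -143.2   46. ]
brass [191.9 172.5] 17 [584.1 147.1  46. ]
brass [210.4 206.8] 15 [496.2  96.8  46. ]
brass [306.4 204.1] 14 [ 505.6 -142.3   46. ]
brass [244.7 208.7] 16 [492.3  11.3  46. ]
brass [306.9 210.7] 12 [ 488.8 -143.8   46. ]
brass [193.5 227. ] 22 [444.9 136.7  46. ]
brass [291.3 231.1] 165 [ 437.1 -105.3   46. ]
brass [217.7 227.5] 11 [444.3  76.7  46. ]
brass [247.  232.4] 33 [432.7   4.   46. ]
brass [253.5 231.6] 11 [434.8 -12.1  46. ]
brass [194.3 232.1] 15 [432.3 134.1  46. ]
brass [260.  231.3] 18 [435.8 -28.   46. ]
jig ((248.71240234375, 198.0695037841797), (109.28361511230469, 57.26157760620117), 0.7638984322547913) [527.4   4.6  10. ] [[453.0, 143.0, 10.0], [604.0, 148.0, 10.0], [603.0, -137.0, 10.0], [452.0, -135.0, 10.0]]
tray ((360.3758544921875, 239.01036071777344), (59.211429595947266, 51.57124710083008), 85.2363510131836) [ 423.3 -280.2   15. ] [[492.0, -209.0, 20.0], [504.0, -340.0, 20.0], [355.0, -348.0, 20.0], [343.0, -220.0, 20.0]]
```

View pics/crop1.png

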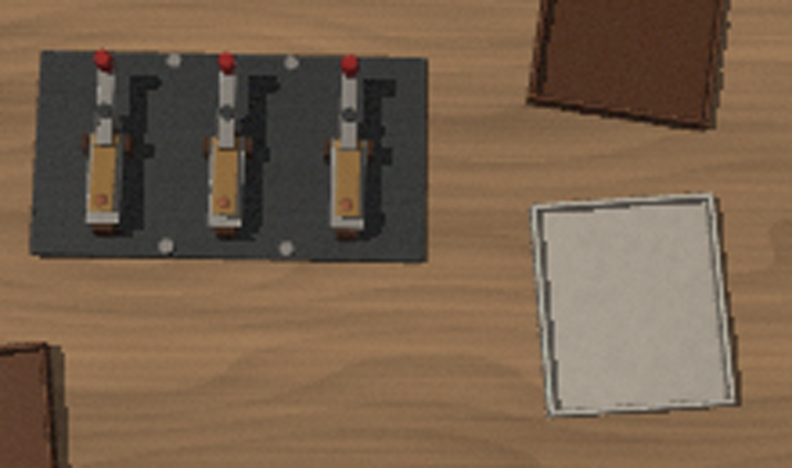

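The close crop confirms three clips with copper studs at the crop's (102,200), (225,202) and (347,204), red knobs above them, and the white tray right of the jig. Jig yaw is about -0.45°, with the middle rest near (504.5, 5.5).

```bash
cat > d.py <<'E'
# usage: python3 d.py x y z [yaw_deg] -> tool-axis shift in cm and rz in rad to reach
import sys
from h import *
a=list(map(float,sys.argv[1:]));s=sensors.observe();R=np.array(s['tool_rot'])
y=np.radians(a[3] if len(a)>3 else -0.45)
X=np.array([np.cos(y),np.sin(y),0]);Y=np.array([X[1],-X[0],0]);D=np.c_[X,Y,[0,0,-1]]
print('t',s['time'],'at',s['eef_pos'].round(1),'F',s['wrist_force'].round(2),'open',s['opening'])
print('shift',(R.T@(np.array(a[:3])-s['eef_pos'])/10).round(2),'rot',cv2.Rodrigues(R.T@D)[0].ravel().round(3))
E
python3 d.py 486 -79.5 110
python3 - <<'E'
from h import *
p=shot('top')
for c in ((102,200),(225,202),(347,204)): print(px2w(p,185+c[0]/3.6,155+c[1]/3.6,z=51).round(1))
E
```

```text
t 0.95 at [ 157.2 -474.6  231.3] F [ 0.79 -0.62  0.37] open 85.2874616925238
shift [ 43.64 -27.17  12.13] rot [-0.     0.     0.328]
[485.8  88.4  51. ]
[485.3   3.7  51. ]
[484.7 -80.3  51. ]
```

```bash
python3 -m crank '43.6 -27.2 12.1 0 0 0.328 -1;43.6 -27.2 12.1 0 0 0.328 -1;43.6 -27.2 12.1 0 0 0.328 -1;43.6 -27.2 12.1 0 0 0.328 -1;43.6 -27.2 12.1 0 0 0.328 -1;43.6 -27.2 12.1 0 0 0.328 -1;43.6 -27.2 12.1 0 0 0.328 -1;43.6 -27.2 12.1 0 0 0.328 -1;43.6 -27.2 12.1 0 0 0.328 -1;43.6 -27.2 12.1 0 0 0.328 -1'; python3 d.py 485 -80 56
python3 - <<'E'
from h import *
p=shot('wrist','w1.png');print(p['fx'],p['cx'],p['cy'],p['pose'].round(3).tolist())
E
```

```text
time: 2.25
eef_pos: [486.4, -77.5, 109.6]
tool_rot: [[1.0, -0.004, -0.001], [-0.004, -1.0, 0.0], [-0.001, -0.0, -1.0]]
wrist_force: [0.4, -0.8, 0.7]
opening: -0.3
grasp_force: 0.0
t 2.25 at [486.4 -77.5 109.6] F [ 0.4  -0.83  0.74] open -0.2938861879668741
shift [-0.14  0.25  5.36] rot [-0.     0.001  0.004]
325.19226210127806 275.35087384626 205.95896880643429 [[-0.004, -0.964, -0.267, 553.895], [-1.0, 0.004, 0.001, -77.137], [-0.0, 0.267, -0.964, 252.109], [0.0, 0.0, 0.0, 1.0]]
```

View pics/w1.png

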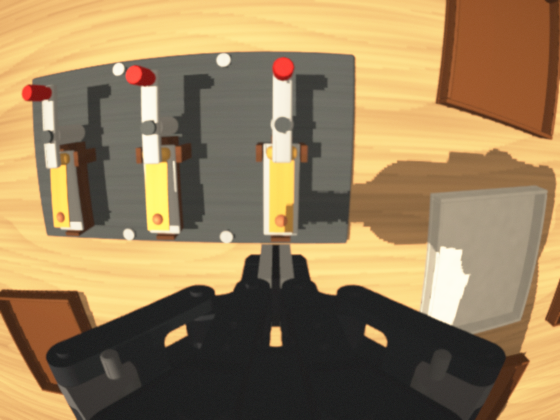

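The wrist view shows studs at (281,221), (158,219) and (61,217), and pivots at (283,124) and (150,128). I'll turn these into positions with the fisheye model.

```bash
cat >> h.py <<'E'
def fish(p,u,v,z):
    a=np.array([u-p['cx'],v-p['cy']]);r=np.hypot(*a);t=r/p['fx']
    d=p['pose'][:3,:3]@np.array([*(a/r*np.sin(t)),np.cos(t)]);o=p['pose'][:3,3]
    return o+d*(z-o[2])/d[2]
E
python3 - <<'E'
from h import *
p=shot('wrist')
for n,u,v,z in (('stud',281,220.5,50),('stud',158,219,50),('stud',61,216.5,50),('piv',283,124,54),('piv',150,128,54),('piv',48,136,54),('knob',283,67,75),('knob',132,74.5,75)): print(n,fish(p,u,v,z).round(1))
h=cv2.cvtColor(p['color'],cv2.COLOR_RGB2HSV)
for u,v in ((281,220),(158,219),(61,217)):
    s=np.s_[v-9:v+10,u-9:u+10];q=h[s].astype(int);m=(q[...,0]<14)&(q[...,1]>100)
    yx=np.argwhere(m).mean(0);print(u,v,m.sum(),yx+[v-9,u-9])
E
```

```text
stud [486.9 -81.8  50. ]
stud [488.    2.2  50. ]
stud [489.4  86.4  50. ]
piv [549.3 -83.   54. ]
piv [549.8   1.2  54. ]
piv [551.4  86.1  54. ]
knob [581.  -82.7  75. ]
knob [582.3   3.4  75. ]
281 220 84 [218.35714286 279.25      ]
158 219 48 [216.95833333 156.70833333]
61 217 40 [215.875  59.6  ]
```

```bash
python3 -m crank '0.05 0.35 5.3 0 0 0.004 -1;0.05 0.35 5.3 0 0 0.004 -1;0.05 0.35 5.3 0 0 0.004 -1'; python3 -m crank '0 0 0.5 0 0 0 -1;0 0 0.5 0 0 0 -1';python3 -m crank '0 0 0.2 0 0 0 -1;0 0 0.2 0 0 0 -1'
```

```text
time: 2.72
eef_pos: [486.1, -83.8, 58.5]
tool_rot: [[1.0, -0.014, 0.001], [-0.014, -1.0, -0.0], [0.001, 0.0, -1.0]]
wrist_force: [-0.0, -0.5, 0.5]
opening: -0.1
grasp_force: 0.0
time: 2.98
eef_pos: [486.6, -83.1, 53.2]
tool_rot: [[1.0, -0.012, 0.002], [-0.012, -1.0, -0.0], [0.002, 0.0, -1.0]]
wrist_force: [-1.1, -0.5, -0.5]
opening: -0.2
grasp_force: 0.0
time: 3.22
eef_pos: [486.4, -82.9, 50.6]
tool_rot: [[1.0, -0.012, 0.001], [-0.012, -1.0, -0.0], [0.001, 0.0, -1.0]]
wrist_force: [0.0, -0.2, 1.4]
opening: 0.1
grasp_force: 0.4
```

```bash
for i in 1; do python3 -m crank '0 0 0.2 0 0 0 -1;0 0 0.2 0 0 0 -1' | egrep 'eef|wrist_f'; python3 -m crank '0 0 0.2 0 0 0 -1;0 0 0.2 0 0 0 -1'| egrep 'eef|wrist_f'; done
```

```text
eef_pos: [486.2, -82.9, 48.5]
wrist_force: [-0.7, -0.2, 3.5]
eef_pos: [486.0, -82.9, 46.6]
wrist_force: [-1.9, 1.1, 6.5]
```

```bash
python3 -m crank '0 0 0.06 0 0 0 -1;0 0 0.06 0 0 0 -1' | egrep 'eef|wrist_f'; python3 -m crank '0 0 0.06 0 0 0 -1;0 0 0.06 0 0 0 -1'| egrep 'eef|wrist_f'
```

```text
eef_pos: [485.9, -82.9, 46.1]
wrist_force: [-2.9, -0.4, 7.5]
eef_pos: [485.9, -82.9, 45.6]
wrist_force: [-2.3, 0.2, 8.8]
```

```bash
python3 -m crank '0 0 0.06 0 0 0 -1;0 0 0.06 0 0 0 -1' | egrep 'eef|wrist_f'; python3 -m crank '0 0 0.06 0 0 0 -1;0 0 0.06 0 0 0 -1'| egrep 'eef|wrist_f'
```

```text
eef_pos: [485.9, -82.9, 45.1]
wrist_force: [-2.0, 0.6, 9.8]
eef_pos: [485.9, -82.9, 44.6]
wrist_force: [-4.3, 0.7, 9.2]
```

```bash
python3 -m crank '0 0 0.05 0 0 0 -1;0 0 0.05 0 0 0 -1' | egrep 'eef|wrist_f'; python3 -m crank '0 0 0.04 0 0 0 -1;0 0 0.04 0 0 0 -1'| egrep 'eef|wrist_f'
```

```text
eef_pos: [485.9, -82.9, 44.2]
wrist_force: [-3.4, 0.3, 9.7]
eef_pos: [485.9, -82.9, 43.9]
wrist_force: [-3.2, 0.8, 11.2]
```

```bash
python3 -m crank '0 0 0.04 0 0 0 -1;0 0 0.04 0 0 0 -1' | egrep 'eef|wrist_f'; python3 -m crank '0 0 0.04 0 0 0 -1;0 0 0.04 0 0 0 -1'| egrep 'eef|wrist_f'
```

```text
eef_pos: [485.8, -82.9, 43.5]
wrist_force: [-3.4, -0.6, 10.3]
eef_pos: [485.8, -82.9, 43.3]
wrist_force: [-4.0, -0.4, 13.7]
```

```bash
python3 -m crank '0 0 0.02 0 0 0 -1;0 0 0.02 0 0 0 -1' | egrep 'time|eef|wrist_f'; python3 d.py 487.5 4 56
```

```text
time: 5.98
eef_pos: [485.9, -82.9, 43.3]
wrist_force: [-4.7, 1.0, 13.2]
t 5.975 at [485.9 -82.9  43.3] F [-4.66  0.96 13.23] open -0.054406523399740205
shift [ 0.06 -8.69 -1.27] rot [ 0.    -0.    -0.004]
```

The stud stopped moving at about 12–13 N after 7.5 mm, so the right leaf is good. Middle next.

```bash
python3 -m crank '0 0 -2.2 0 0 0 -1;0.1 -4 -2.2 0 0 0 -1;0.1 -8.7 -2.2 0 0 0 -1;0.1 -8.7 -2.2 0 0 0 -1;0.1 -8.7 -2.2 0 0 0 -1;0.1 -8.7 -0.8 0 0 0 -1;0.1 -8.7 -0.8 0 0 0 -1;0.1 -8.7 -0.8 0 0 0 -1' | egrep 'time|eef|wrist_f'; python3 -m crank '0 0 0.2 0 0 0 -1;0 0 0.2 0 0 0 -1' | egrep 'time|eef|wrist_f';python3 -m crank '0 0 0.2 0 0 0 -1;0 0 0.2 0 0 0 -1' | egrep 'time|eef|wrist_f'
```

```text
time: 6.98
eef_pos: [487.6, -2.1, 49.6]
wrist_force: [-0.5, -1.1, -0.0]
time: 7.22
eef_pos: [487.9, -1.7, 48.0]
wrist_force: [-0.8, -0.1, 1.3]
time: 7.48
eef_pos: [488.0, -1.5, 46.0]
wrist_force: [-1.4, -1.5, 2.6]
```

Contact is about 5 mm off in y. I'll lift, recentre and press again.

```bash
python3 -m crank '0 0 -0.8 0 0 0 -1;0 0 -0.8 0 0 0 -1;0 -0.5 -0.8 0 0 0 -1;0 -0.5 -0.8 0 0 0 -1;0 -0.5 -0.8 0 0 0 -1;0 -0.5 -0.8 0 0 0 -1' | egrep 'time|eef|wrist_f'; python3 -m crank '0 0 0.6 0 0 0 -1;0 0 0.6 0 0 0 -1' | egrep 'time|eef|wrist_f';python3 -m crank '0 0 0.2 0 0 0 -1;0 0 0.2 0 0 0 -1' | egrep 'time|eef|wrist_f'
```

```text
time: 8.22
eef_pos: [488.0, 1.0, 53.9]
wrist_force: [-0.0, 0.2, 0.2]
time: 8.48
eef_pos: [488.1, 1.0, 47.7]
wrist_force: [0.0, 0.1, 1.6]
time: 8.72
eef_pos: [488.0, 1.0, 46.0]
wrist_force: [-1.1, 0.2, 2.5]
```

```bash
for k in 1; do python3 -m crank '0 0 0.06 0 0 0 -1;0 0 0.06 0 0 0 -1' | egrep 'eef|wrist_f'; python3 -m crank '0 0 0.06 0 0 0 -1;0 0 0.06 0 0 0 -1' | egrep 'eef|wrist_f';python3 -m crank '0 0 0.06 0 0 0 -1;0 0 0.06 0 0 0 -1' | egrep 'eef|wrist_f';python3 -m crank '0 0 0.06 0 0 0 -1;0 0 0.06 0 0 0 -1' | egrep 'eef|wrist_f'; done
```

```text
eef_pos: [487.9, 1.0, 45.5]
wrist_force: [-0.6, 0.2, 3.5]
eef_pos: [487.9, 1.0, 44.8]
wrist_force: [-1.6, -0.1, 3.0]
eef_pos: [487.9, 1.0, 44.2]
wrist_force: [-2.2, -0.6, 4.3]
eef_pos: [487.9, 1.0, 43.5]
wrist_force: [-3.1, -0.7, 4.2]
```

```bash
for k in 1; do python3 -m crank '0 0 0.06 0 0 0 -1;0 0 0.06 0 0 0 -1' | egrep 'eef|wrist_f'; python3 -m crank '0 0 0.06 0 0 0 -1;0 0 0.06 0 0 0 -1' | egrep 'eef|wrist_f'; done
```

```text
eef_pos: [487.9, 1.0, 43.0]
wrist_force: [-3.6, -0.8, 3.1]
eef_pos: [487.9, 1.0, 42.4]
wrist_force: [-3.9, 0.2, 5.6]
```

```bash
for k in 1; do python3 -m crank '0 0 0.05 0 0 0 -1;0 0 0.05 0 0 0 -1' | egrep 'eef|wrist_f'; python3 -m crank '0 0 0.04 0 0 0 -1;0 0 0.04 0 0 0 -1' | egrep 'eef|wrist_f'; done
```

```text
eef_pos: [487.9, 1.1, 42.1]
wrist_force: [-3.0, -0.4, 5.8]
eef_pos: [488.0, 1.1, 41.9]
wrist_force: [-5.0, 0.1, 8.0]
```

The middle leaf stops at about 5.5 N after 9 mm, so it is the weak candidate. I'll check the left one to be sure.

```bash
python3 -m crank '0 0 -2.2 0 0 0 -1;0 -4 -2.2 0 0 0 -1;0 -8.7 -2.2 0 0 0 -1;0 -8.7 -2.2 0 0 0 -1;0 -8.7 -2.2 0 0 0 -1;0 -8.7 -1.3 0 0 0 -1;0 -8.7 -1.3 0 0 0 -1;0 -8.7 -1.3 0 0 0 -1' | egrep 'time|eef|wrist_f'; python3 -m crank '0 0 0.4 0 0 0 -1;0 0 0.4 0 0 0 -1' | egrep 'time|eef|wrist_f';python3 -m crank '0 0 0.2 0 0 0 -1;0 0 0.2 0 0 0 -1' | egrep 'time|eef|wrist_f';python3 -m crank '0 0 0.15 0 0 0 -1;0 0 0.15 0 0 0 -1' | egrep 'time|eef|wrist_f'
```

```text
time: 11.72
eef_pos: [490.7, 42.6, 54.9]
wrist_force: [0.3, 0.1, -0.6]
time: 11.98
eef_pos: [490.6, 43.0, 50.8]
wrist_force: [-0.6, 0.4, 0.1]
time: 12.22
eef_pos: [490.8, 43.1, 49.0]
wrist_force: [-0.7, -0.5, -0.5]
time: 12.48
eef_pos: [490.8, 43.2, 47.5]
wrist_force: [-0.3, -0.7, -0.4]
```

```bash
python3 -c "
from h import *
s=sensors.observe();print(np.round(s['joint_positions'],2),np.round(s['qvel'],2),np.round(s['tool_rot'],4).tolist())"; python3 -m crank '0 0 -1.5 0 0 0 -1;0 0 -1.5 0 0 0 -1;0 -4.4 -1.5 0 0 0 -1;0 -4.4 -1.5 0 0 0 -1;0 -4.4 -1.5 0 0 0 -1;0 -4.4 -1.5 0 0 0 -1;0 -4.4 -1.5 0 0 0 -1;0 -4.4 -1.5 0 0 0 -1'; python3 d.py 488.5 88 53
```

```text
[  3.52  22.35 -17.53  50.2    2.46 179.98] [-0.   -0.07  0.1   0.14 -0.03 -0.  ] [[0.9981, 0.0616, -0.0039], [0.0617, -0.9972, 0.0427], [-0.0013, -0.0428, -0.9991]]
time: 13.48
eef_pos: [490.2, 63.8, 64.4]
tool_rot: [[0.996, 0.093, -0.007], [0.093, -0.994, 0.061], [-0.002, -0.061, -0.998]]
wrist_force: [1.3, 0.5, -0.6]
opening: 0.1
grasp_force: 0.0
t 13.475 at [490.2  63.8  64.4] F [ 1.27  0.53 -0.65] open 0.1354767024850046
shift [ 0.05 -2.36  1.29] rot [-0.061  0.005  0.101]
```

```bash
python3 d.py 488.5 87 54 20
```

```text
t 13.475 at [490.2  63.8  64.4] F [ 1.27  0.53 -0.65] open 0.1354767024850046
shift [ 0.04 -2.26  1.18] rot [-0.061 -0.006 -0.256]
```

The last joint hit its range at 180°, so from here I'll use a yaw larger than the base angle.

```bash
python3 -m crank '0 -1 0 -0.06 -0.006 -0.25 -1;0 -1 0 -0.06 -0.006 -0.25 -1;0 -2.3 0 -0.06 -0.006 -0.25 -1;0 -2.3 1 -0.06 -0.006 -0.25 -1;0 -2.3 1 -0.06 -0.006 -0.25 -1;0 -2.3 1 -0.06 -0.006 -0.25 -1'; python3 d.py 488.5 87.5 50 20
```

```text
time: 14.22
eef_pos: [487.8, 87.1, 55.6]
tool_rot: [[0.942, 0.336, -0.001], [0.336, -0.942, 0.001], [-0.0, -0.001, -1.0]]
wrist_force: [-0.1, -0.6, -0.4]
opening: -0.2
grasp_force: 0.0
t 14.225 at [487.8  87.1  55.6] F [-0.14 -0.6  -0.42] open -0.16663235920629568
shift [ 0.08 -0.01  0.56] rot [-0.001  0.    -0.006]
```

```bash
python3 -m crank '0 0 0.6 0 0 0 -1;0 0 0.6 0 0 0 -1' | egrep 'time|eef|wrist_f';python3 -m crank '0 0 0.2 0 0 0 -1;0 0 0.2 0 0 0 -1' | egrep 'time|eef|wrist_f';python3 -m crank '0 0 0.15 0 0 0 -1;0 0 0.15 0 0 0 -1' | egrep 'time|eef|wrist_f'
```

```text
time: 14.48
eef_pos: [488.5, 87.3, 49.9]
wrist_force: [0.6, 0.3, 1.9]
time: 14.72
eef_pos: [488.3, 87.3, 48.3]
wrist_force: [-0.5, -0.9, 5.0]
time: 14.98
eef_pos: [488.2, 87.3, 47.0]
wrist_force: [-1.1, -1.8, 6.9]
```

```bash
python3 -m crank '0 0 0.06 0 0 0 -1;0 0 0.06 0 0 0 -1' | egrep 'time|eef|wrist_f';python3 -m crank '0 0 0.06 0 0 0 -1;0 0 0.06 0 0 0 -1' | egrep 'time|eef|wrist_f'
```

```text
time: 15.22
eef_pos: [488.1, 87.3, 46.6]
wrist_force: [-1.5, -0.5, 7.0]
time: 15.48
eef_pos: [488.1, 87.3, 46.1]
wrist_force: [-2.2, -1.2, 8.9]
```

```bash
python3 -m crank '0 0 0.04 0 0 0 -1;0 0 0.04 0 0 0 -1' | egrep 'time|eef|wrist_f'
```

```text
time: 15.72
eef_pos: [488.1, 87.3, 45.8]
wrist_force: [-2.6, -0.3, 9.0]
```

```bash
python3 -m crank '0 0 0.06 0 0 0 -1;0 0 0.06 0 0 0 -1' | egrep 'time|eef|wrist_f'
```

```text
time: 15.98
eef_pos: [488.0, 87.4, 45.3]
wrist_force: [-2.5, 0.1, 10.8]
```

```bash
python3 -m crank '0 0 0.04 0 0 0 -1;0 0 0.04 0 0 0 -1' | egrep 'time|eef|wrist_f'
```

```text
time: 16.23
eef_pos: [488.0, 87.4, 45.0]
wrist_force: [-3.7, -1.3, 11.7]
```

```bash
python3 -m crank '0 0 0.04 0 0 0 -1;0 0 0.04 0 0 0 -1' | egrep 'time|eef|wrist_f'; python3 -m crank '0 0 -3 0 0 0 -1;0 0 -6 0 0 0 -1;0 0 -6 0 0 0 -1' | egrep 'time|eef|wrist_f';python3 d.py 582 4 105 1.2
```

```text
time: 16.48
eef_pos: [488.1, 87.4, 44.8]
wrist_force: [-3.9, -1.1, 11.9]
time: 16.85
eef_pos: [489.8, 87.7, 105.4]
wrist_force: [0.9, 0.6, -0.6]
t 16.85 at [489.8  87.7 105.4] F [ 0.87  0.64 -0.59] open 0.0508320706681177
shift [ 5.86 10.99  0.07] rot [-0.001 -0.005  0.322]
```

Left is good at about 11.5 N (right 12, middle 5.5), so the middle leaf is the weak one. I'll grip the middle knob and swing it.

```bash
python3 -m crank '5.9 11 0 0 0 0.32 0;5.9 11 0 0 0 0.32 0;5.9 11 0 0 0 0.32 0;5.9 11 0 0 0 0.32 0;5.9 11 0 0 0 0.32 0;5.9 11 0 0 0 0.32 0'; python3 d.py 582 4 57 1.2; python3 - <<'E'
from h import *
p=shot('wrist');h=cv2.cvtColor(p['color'],cv2.COLOR_RGB2HSV)
m=(((h[...,0]<6)|(h[...,0]>174))&(h[...,1]>170)&(h[...,2]>90)).astype(np.uint8)
n,l,s,c=cv2.connectedComponentsWithStats(m)
for i in range(1,n):
    if s[i,4]>40: print(c[i].round(1),s[i],fish(p,*c[i],z=72).round(1))
E
```

```text
time: 17.6
eef_pos: [579.8, 4.6, 103.4]
tool_rot: [[1.0, 0.025, -0.0], [0.025, -1.0, 0.001], [-0.0, -0.001, -1.0]]
wrist_force: [-0.5, 0.6, -0.4]
opening: 43.1
grasp_force: 0.0
t 17.6 at [579.8   4.6 103.4] F [-0.52  0.63 -0.36] open 43.078765770362985
shift [0.22 0.07 4.64] rot [-0.001  0.     0.004]
[140.8 223. ] [128 211  27  26 449] [586.4  86.1  72. ]
[277.9 229.2] [269 216  19  27 425] [585.4   3.9  72. ]
[412.9 232.1] [400 220  27  26 467] [584.7 -78.1  72. ]
```

```bash
python3 -m crank '0.25 0.05 4.6 0 0 0 0;0.25 0.05 4.6 0 0 0 0;0.25 0.05 4.6 0 0 0 0;0.25 0.05 4.6 0 0 0 -1;0.25 0.05 4.6 0 0 0 -1;0.25 0.05 4.6 0 0 0 -1;0.25 0.05 4.6 0 0 0 -1'
```

```text
time: 18.52
eef_pos: [584.2, 3.3, 58.9]
tool_rot: [[1.0, 0.023, 0.003], [0.023, -1.0, 0.001], [0.003, -0.001, -1.0]]
wrist_force: [0.0, 0.5, 6.5]
opening: 8.3
grasp_force: 58.7
```

```bash
python3 - <<'E'
from h import *
p=shot('wrist','w2.png');print(sensors.observe()['wrist_force'])
E
```

```text
[-0.92399376 -0.20615487  6.28389308]
```

View pics/w2.png

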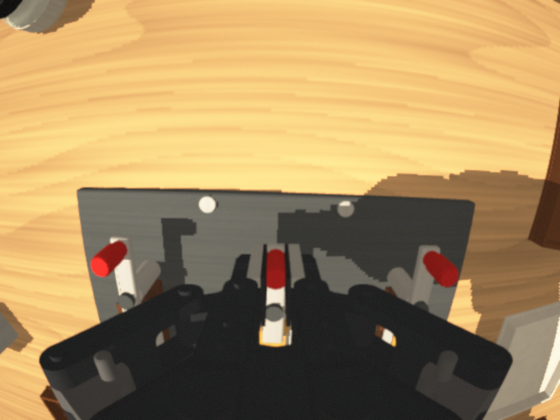

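The knob is held squarely between the pads at (276,268), so I can swing it along the arc.

```bash
python3 -m crank '-0.04 -0.53 0 0 0 -0.166 -1;-0.17 -1.04 0 0 0 -0.332 -1;-0.39 -1.53 0 0 0 -0.498 -1;-0.68 -1.97 0 0 0 -0.664 -1;-1.04 -2.36 0 0 0 -0.83 -1;-1.46 -2.69 0 0 0 -0.996 -1;-1.93 -2.94 0 0 0 -1.162 -1;-2.43 -3.11 0 0 0 -1.328 -1;-2.85 -3.18 0 0 0 -1.46 -1;-2.85 -3.18 0 0 0 -1.46 -1'
```

```text
time: 19.82
eef_pos: [555.3, 36.3, 59.0]
tool_rot: [[0.085, 0.996, 0.004], [0.996, -0.085, 0.005], [0.005, 0.003, -1.0]]
wrist_force: [0.4, 5.7, 4.5]
opening: 8.0
grasp_force: 58.8
```

```bash
python3 -m crank '0 0 0 0 0 0 -0.4;0 0 0 0 0 0 -0.4;0 0 -3 0 0 0 -0.4;0 0 -6 0 0 0 -0.2;0 0 -6 0 0 0 -0.2'; python3 d.py 500 4 105 1.2; python3 - <<'E'
from h import *
p=shot('top')
crop=p['color'][155:245,185:315,::-1];cv2.imwrite('pics/crop2.png',cv2.resize(crop,None,fx=5,fy=5,interpolation=cv2.INTER_CUBIC))
E
```

```text
time: 20.45
eef_pos: [555.8, 34.0, 119.6]
tool_rot: [[0.088, 0.996, 0.005], [0.996, -0.088, 0.001], [0.001, 0.005, -1.0]]
wrist_force: [0.1, -0.2, -0.0]
opening: 34.1
grasp_force: 0.0
t 20.45 at [555.8  34.  119.6] F [ 0.06 -0.24 -0.04] open 34.14105677595807
shift [-3.48 -5.3   1.43] rot [ 0.003 -0.004  1.462]
```

View pics/crop2.png

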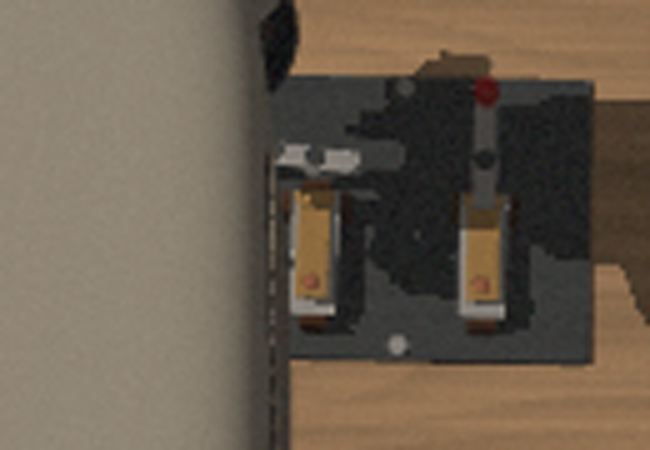

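The middle hold-down lies crosswise at crop (318,157), clear of its clip, whose stud is at (311,282). The right one is still closed. Next I move over the clip with a half-turned tool, which stays within the last joint's range.

```bash
python3 d.py 504 4 100 179.4
```

```text
t 20.5 at [554.5  34.  118. ] F [-0.54 -0.4  -0.74] open 34.57300184256923
shift [-3.43 -4.77  1.79] rot [ 2.000e-03  1.000e-03 -1.648e+00]
```

```bash
python3 -m crank '-3.4 -4.8 1.8 0 0 -1.648 0.15;-3.4 -4.8 1.8 0 0 -1.648 0.15;-3.4 -4.8 1.8 0 0 -1.648 0.15;-3.4 -4.8 1.8 0 0 -1.648 0.15;-3.4 -4.8 1.8 0 0 -1.648 0.15;-3.4 -4.8 1.8 0 0 -1.648 0.15;-3.4 -4.8 1.8 0 0 -1.648 0.15;-3.4 -4.8 1.8 0 0 -1.648 0.15;-3.4 -4.8 1.8 0 0 -1.648 0.15;-3.4 -4.8 1.8 0 0 -1.648 0.15';python3 -m crank '0 0 0 0 0 0 0.15;0 0 0 0 0 0 0.15'; python3 d.py 504 4 25 179.4; python3 - <<'E'
from h import *
p=shot('wrist','w3.png')
E
```

```text
time: 21.75
eef_pos: [501.9, 4.5, 97.9]
tool_rot: [[-1.0, 0.012, -0.003], [0.012, 1.0, 0.001], [0.003, 0.001, -1.0]]
wrist_force: [-0.0, -0.4, 0.6]
opening: 49.4
grasp_force: 0.0
time: 22.0
eef_pos: [502.9, 4.6, 99.0]
tool_rot: [[-1.0, 0.012, -0.001], [0.012, 1.0, 0.001], [0.001, 0.001, -1.0]]
wrist_force: [0.4, 0.1, 0.4]
opening: 49.3
grasp_force: 0.0
t 22.0 at [502.9   4.6  99. ] F [0.39 0.14 0.37] open 49.34401596620324
shift [-0.12 -0.06  7.4 ] rot [ 0.001 -0.001 -0.001]
```

View pics/w3.png

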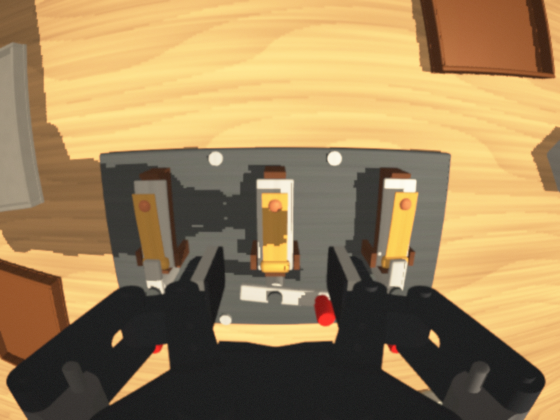

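The middle clip, at column 276, lies centred between the open fingers, and the swung bar (270,294) is clear of it. I'll descend and grip.

```bash
python3 -m crank '-0.05 -0.04 4 0 0 0 0.15;-0.05 -0.04 7.3 0 0 0 0.15;-0.05 -0.04 7.3 0 0 0 0.15;-0.05 -0.04 7.3 0 0 0 0.15' | egrep 'time|eef|wrist_f|open'; python3 -m crank '0 0 0 0 0 0 -1;0 0 0 0 0 0 -1;0 0 0 0 0 0 -1;0 0 0 0 0 0 -1;0 0 0 0 0 0 -1'
```

```text
time: 22.55
eef_pos: [504.4, 4.3, 27.3]
wrist_force: [0.5, -0.2, 0.0]
opening: 49.0
time: 23.18
eef_pos: [505.0, 4.3, 28.1]
tool_rot: [[-1.0, 0.01, 0.004], [0.01, 1.0, 0.001], [-0.004, 0.001, -1.0]]
wrist_force: [-0.1, -0.2, 6.6]
opening: 21.2
grasp_force: 58.5
```

```bash
python3 -m crank '0 0 -1 0 0 0 -1;0 0 -2 0 0 0 -1;0 0 -4 0 0 0 -1;0 0 -7 0 0 0 -1;0 0 -9 0 0 0 -1;0 0 -9 0 0 0 -1'; python3 d.py 423 -280 110 175.5
```

```text
time: 23.92
eef_pos: [505.2, 4.2, 118.5]
tool_rot: [[-1.0, 0.01, 0.005], [0.01, 1.0, 0.001], [-0.005, 0.001, -1.0]]
wrist_force: [0.5, 0.0, -1.9]
opening: 21.5
grasp_force: 58.9
t 23.925 at [505.2   4.2 118.5] F [ 0.52  0.   -1.86] open 21.533429597522275
shift [  7.93 -28.51   0.79] rot [0.001 0.005 0.068]
```

```bash
python3 -m crank '1 -3 0 0 0 0 -1;2 -7 0 0 0 0 -1;3 -11 0 0 0 0 -1;4 -15 0 0 0 0.07 -1;5 -19 0 0 0 0.07 -1;6 -23 0 0 0 0.07 -1;7.5 -27 0 0 0 0.07 -1;7.9 -28.5 0 0 0 0.07 -1;7.9 -28.5 0 0 0 0.07 -1;7.9 -28.5 0 0 0 0.07 -1'; python3 d.py 423 -280 12 175.5; python3 - <<'E'
from h import *
p=shot('wrist','w4.png')
E
```

```text
time: 25.18
eef_pos: [421.8, -278.8, 115.7]
tool_rot: [[-0.997, 0.079, -0.001], [0.079, 0.997, 0.002], [0.001, 0.002, -1.0]]
wrist_force: [-0.2, -0.1, -1.8]
opening: 21.2
grasp_force: 59.0
t 25.175 at [ 421.8 -278.8  115.7] F [-0.17 -0.06 -1.76] open 21.218048573836086
shift [-0.14 -0.13 10.37] rot [ 0.002 -0.001 -0.001]
```

View pics/w4.png

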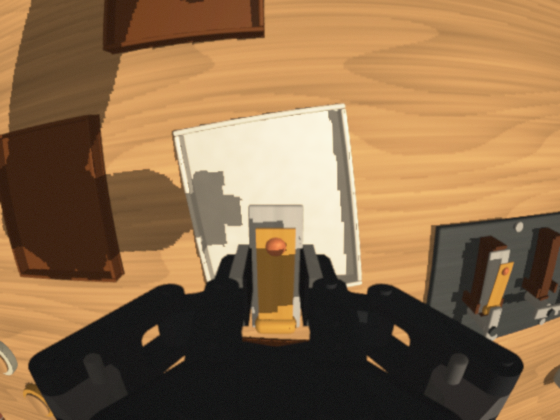

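The clip is level in the gripper above the middle of the white tray, so I'll lower it.

```bash
python3 -m crank '-0.1 -0.1 4 0 0 0 -1;-0.1 -0.1 8 0 0 0 -1;-0.1 -0.1 10 0 0 0 -1;-0.1 -0.1 10.6 0 0 0 -1;-0.1 -0.1 10.6 0 0 0 -1;-0.1 -0.1 10.6 0 0 0 -1'| egrep 'time|eef|wrist_f|open'; python3 -m crank '0 0 0.2 0 0 0 -1;0 0 0.2 0 0 0 -1;0 0 0.2 0 0 0 -1'| egrep 'time|eef|wrist_f|open'
```

```text
time: 25.98
eef_pos: [423.7, -281.2, 11.3]
wrist_force: [0.5, -0.3, -0.0]
opening: 21.2
time: 26.35
eef_pos: [422.7, -281.1, 8.3]
wrist_force: [-0.2, -0.8, -0.5]
opening: 21.4
```

```bash
python3 -m crank '0 0 0.2 0 0 0 -1;0 0 0.2 0 0 0 -1;0 0 0.2 0 0 0 -1'| egrep 'time|eef|wrist_f|open'; python3 -m crank '0 0 0.1 0 0 0 -1;0 0 0.1 0 0 0 -1'| egrep 'time|eef|wrist_f|open'
```

```text
time: 26.72
eef_pos: [422.5, -280.9, 6.0]
wrist_force: [0.9, -0.3, -0.4]
opening: 21.4
time: 26.98
eef_pos: [422.5, -280.9, 5.0]
wrist_force: [0.5, -0.3, -0.5]
opening: 21.4
```

```bash
python3 -m crank '0 0 0 0 0 0 -0.3;0 0 0 0 0 0 0;0 0 0 0 0 0 0.1;0 0 0 0 0 0 0.1;0 0 -3 0 0 0 0.1;0 0 -8 0 0 0 0.1;0 0 -14 0 0 0 0.1;0 0 -16 0 0 0 0.1;0 0 -16 0 0 0 0.1'| egrep 'time|eef|wrist_f|open'; python3 - <<'E'
from h import *
p=shot('scene')
p2=shot('wrist')
a=cv2.resize(p['color'][130:300,190:420,::-1],(580,430),interpolation=cv2.INTER_CUBIC)
b=cv2.resize(p2['color'][60:400,100:560,::-1],(220,163))
c=np.zeros((593,580,3),np.uint8);c[:430]=a;c[430:593,:220]=b;cv2.imwrite('pics/end.png',c)
E
```

```text
time: 28.1
eef_pos: [423.8, -281.9, 167.1]
wrist_force: [-0.2, 0.4, -0.2]
opening: 47.2
```

View pics/end.png

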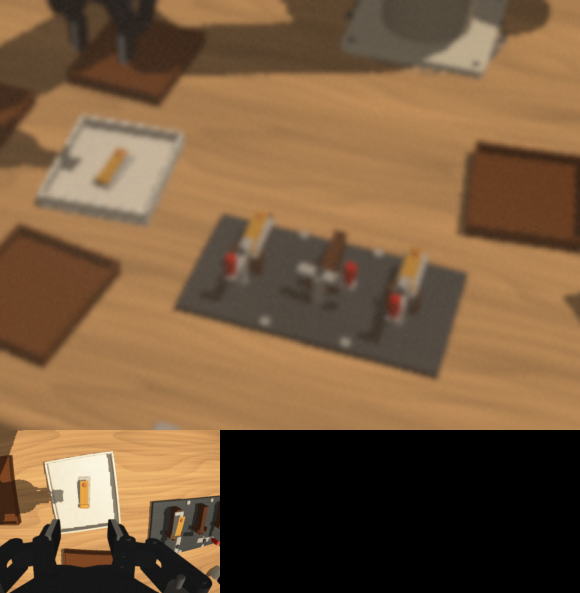

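The clip lies flat in the white tray at (112,168). The middle rest is empty, and the other two clips are still held.

```bash
python3 -c "
from station import ctrl;print(ctrl.finish_job())"
```

```text
the job is handed in; nothing more can be done
None
```

The middle clip was the weak one, pushing back about 5.5 N at its stop against about 12 N for the other two. I swung its hold-down clear, laid the clip in the white tray, and handed the job in at about 28 s with the other two clips still held; no verdict came back.

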